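Index the marking turntable by one notch

ROBOT

A 6-joint arm with a two-finger parallel gripper is mounted at the origin on the work surface. World frame = base frame: x ahead of the robot, y to its left, z up, the work surface at z = 0. Lengths are in m, angles in rad, forces in N, time in s.
With the tool pointing down it reaches from about 0.275 to 0.825 m from the base axis. Payload 4.9 kg.
Tool frame: the origin (TCP) lies midway between the tips of the shut fingers; the grasp point (between the pads) lies 19 mm behind it (bot.grip_depth is the distance from the TCP to the grasp point, in m); y points along the fingers, x is the direction in which the jaws open and shut, and the axes are right-handed (so a half turn about y gives the same grasp; the last joint's range is limited). The gripper opens to 85 mm and grips with 20 to 120 N. Pads are 22 mm wide; open, the fingers measure 114 mm over their backs; the gripper's body (76 mm by 85 mm) begins 54 mm behind the grasp point. The pads swing forward as they close: fully open they stand 13 mm farther back than shut.
Start: joints at [1.082, 0.326, -0.193, 1.052, 0, 1.437], TCP at [0.191, 0.516, 0.21] pointing down, gripper open.
Joint ranges: [-2.65, 2.65], [-0.97, 1.79], [-1.3, 1.35], [-1.93, 2.1], [-1.47, 1.37], [-3.14, 3.14]. Speed limits (rad/s): [2.57, 2.57, 3.14, 3.14, 3.14, 3.14].

INTERFACE

Orientations are given as a unit quaternion [w, x, y, z].
In Python, from cell import bot gives the robot as it stands. Calls block until the motion is done:
- bot.move_pose(position, orientation): joint-space move of the TCP to a pose.
- bot.move_linear(position, speed=0.15, rotation=None, until_force=None): straight line of the TCP; rotation=None keeps the orientation; speed is the mean speed in m/s. With until_force (N) it stops when the force on the tool has changed by that much, and returns True; else False.
- bot.goto_joints(angles): joint-space move.
- bot.set_gripper(opening, grasp_force=None): opening from 0.0 (shut) to 1.0 (fully open); grasp_force is the grip in N (None keeps the last); returns when the fingers have stopped.
- bot.wait(seconds).
- bot.solve_ik(position, orientation): joint angles nearest the present ones, or None.
- bot.camera(name): name is "scene" or "top" or "wrist"; returns the picture (480x640x3 uint8, red, green, blue); there is no depth.
- bot.calibration(name): a dict with "mtx" (3x3 intrinsics, pixels), "extrinsics" (4x4, takes a point from world to camera coordinates); the wrist camera has in their place "hand_eye" (4x4, takes a point from camera to tool coordinates, whose origin is the TCP and whose axes are the tool frame's). Camera axes: x right, y down, z forward; pixel columns grow to the right and rows downward; lengths in m; the calibration is good to about 2 mm. A picture is of the moment at which its call begins: read the wrist's pose just before it. calibration takes no time and is no camera call.
A pose or a line that the arm cannot do raises bot.PlanningError and nothing moves.
- bot.close_job(): hands the job in, once; it reports no verdict.
Trained networks look in the newest picture that a camera, given by its name, has taken for a name from the list of things; names that differ only in an ending like _2 or _b are one class to them, and where a whole thing is asked for, a point or a joint stands for the part that bears it (a point fixed in the world has none). Each returns a list of dicts, best first, with "confidence" (0 to 1); they miss things now and then, are a little off and sometimes report something else, mostly with a low value. They report only what shows in the picture. A call takes as long as a camera call. They do not tell look-alikes from the thing itself.
- bot.search_frame(camera, thing): "bbox" ([left, top, width, height] in pixels, round what is visible of it).
Readings, each from a call of its own:
- bot.read_clock(): time.
- bot.read_joint_positions(): joint angles.
- bot.read_joint_vel(): joint speeds.
- bot.read_joint_efforts(): joint torques, N m.
- bot.read_position(): TCP position.
- bot.read_tool_rot(): TCP orientation.
- bot.read_ft_force(): force on the tool from outside, world axes, zero at the start.
- bot.read_moment(): the same for the moment, N m.
- bot.read_gripper_width(): opening from 0.0 (shut) to 1.0 (fully open).
Only numpy, scipy, OpenCV 4.12 (cv2) and the standard library are available. Lean on these libraries where they do the work, as an engineer would, in place of code of your own. Each camera call takes 0.05 s, during which the arm holds its last target.

TASK

The plaster mould on the indexing turntable is to be scribed at its next division. Press the turntable's spring plunger down to free it, turn the table anticlockwise (seen from above) to the very next notch, and let the plunger spring fully up so that the table is locked there. Do not touch the mould, which stays standing in the middle of the table, and leave the things around alone.

Things in the scene. Friction and masses are not known exactly. Their poses are not given: they have to be found in the camera images.
- wheel (a joint): angle of the turntable about its vertical axis, rad: 0 = locked in its present notch, positive = anticlockwise from above; eight notches 0.785 rad apart, so the next is at +0.785. When free, friction holds it where left (about 0.8 N at the plunger turns it); locked, it has about 0.015 rad of play either way.
- plunger (a joint): how far the plunger is pressed down, m: 0 = fully up, tooth in a notch, table locked; the round-topped 9 mm tooth leaves the 12 mm notch at 0.008; 0.014 = end of travel. Spring: 3 N at 0, 6.5 N at the end. Let go between notches it stays at about 0.008, under the ring, and springs up when the table is turned to within about 2 mm of a notch.
- plunger_cap (a point): centre of the top face of the plunger's flat black cap (36 mm across, 8 mm thick), 79 mm above the work surface when up, 134 mm from the turntable's axis; it goes round with the table, on a 34 mm wide dark steel arm (top 54 mm above the surface) reaching to radius 152 mm. A fingertip pressing the cap down carries it and the table round by friction.
- wheel_centre (a point): point on the turntable's axis, on top of its aluminium disc (radius 90 mm, top face 56 mm above the work surface). The turntable's base is fixed to the work surface.
- next_notch (a point): the notch to go to, on the top face (40 mm above the work surface) of the fixed steel index ring, 118 mm from the axis. The ring (outer radius 122 mm) has eight 12 mm notches open at its rim, seen as gaps outside the disc. With the tooth in this notch the cap lies on the line from the axis through this point.
- mould: round plaster mould, radius 50 mm, 66 mm high, open bore on top, eight division lines, loose on the middle of the turntable; its origin is the centre of its underside, its top 122 mm above the work surface. A steel scriber on a post (115 mm high) points at it from the side away from the plunger.
- spare_mould: bystander: round plaster mould, radius 46 mm, 75 mm high, standing on the work surface beside the turntable; origin at the centre of its underside
- jug: bystander: grey handled mug, radius 45 mm, 110 mm high, standing on the work surface beside the turntable; origin at the centre of its underside
- brush: bystander: flat hand brush, about 190 mm long, lying on the work surface to the left of the turntable; origin on its underside near the middle
Mind the look-alikes: they are no part of the job. Leave any purple or yellow look-alike of the mould alone.

How it is judged:
By the outcome, as a careful person would: the job done as asked, in the order asked, and still so for the second after the job is handed in, with the robot touching nothing.
It also fails if it takes over 38 s, if anything falls off the work surface, if the arm or the gripper's body presses on something with over 40 N, if the wrist force passes 120 N, or if a joint passes its speed limit or range.

## Working session

There is one attempt and no reset: what is moved stays moved. The work goes in short steps, each a Python script; the robot and the scene stay as the last script left them, time stands still between calls to the robot, and variables do not carry over. Pictures are saved under pics/ and viewed, and the job is handed in when it is done.

```bash
mkdir -p pics; ls; python3 - <<'E'
from cell import bot
import cv2
for n in("scene","top","wrist"):
    im=bot.camera(n); cv2.imwrite(f"pics/{n}0.png",im[:,:,::-1])
    if n!="wrist":
        for t in("plunger_cap","wheel_centre","next_notch","mould","spare_mould","jug","brush"):
            print(n,t,[(d['bbox'],round(d['confidence'],2)) for d in bot.search_frame(n,t)][:4])
print(bot.calibration("top"),bot.read_clock())
E
```

```text
pics
scene plunger_cap [([317.1, 235.0, 16.9, 8.4], 0.57)]
scene wheel_centre [([229.5, 234.3, 108.6, 71.8], 0.6)]
scene next_notch [([195.5, 232.8, 144.0, 104.8], 0.91)]
scene mould [([317.7, 204.9, 45.3, 44.4], 0.92), ([164.7, 224.4, 47.6, 55.8], 0.59), ([252.3, 234.2, 52.0, 51.3], 0.55)]
scene spare_mould [([142.4, 192.8, 41.8, 43.5], 0.6)]
scene jug [([480.8, 219.2, 50.0, 68.5], 0.66)]
scene brush []
top plunger_cap [([319.6, 244.1, 14.9, 14.3], 0.53)]
top wheel_centre [([312.9, 169.0, 75.8, 93.5], 0.68)]
top next_notch [([299.0, 132.8, 103.8, 126.6], 0.86), ([313.3, 169.0, 76.5, 86.6], 0.45), ([175.9, 157.2, 22.4, 76.3], 0.17)]
top mould [([419.5, 204.5, 48.7, 44.9], 0.91), ([299.8, 281.7, 43.0, 44.5], 0.87), ([331.8, 180.5, 44.5, 44.0], 0.61)]
top spare_mould [([468.7, 255.3, 48.4, 38.1], 0.89)]
top jug [([136.0, 255.9, 53.6, 52.2], 0.69), ([316.0, 245.2, 14.3, 12.8], 0.19)]
top brush [([176.5, 153.9, 21.3, 81.4], 0.67), ([333.8, 180.0, 41.6, 44.8], 0.52), ([298.2, 131.6, 104.4, 128.1], 0.17)]
{'mtx': array([[537.75829048,   0.        , 321.46997535],
       [  0.        , 537.75829048, 243.440708  ],
       [  0.        ,   0.        ,   1.        ]]), 'extrinsics': array([[-1.56329331e-03, -9.99990777e-01,  4.00032884e-03,
         1.51046670e-02],
       [-9.91757846e-01,  1.03788706e-03, -1.28122197e-01,
         5.13583547e-01],
       [ 1.28116863e-01, -4.16765008e-03, -9.91750321e-01,
         1.27686730e+00],
       [ 0.00000000e+00,  0.00000000e+00,  0.00000000e+00,
         1.00000000e+00]])} 0.85
```

```bash
python3 - <<'E'
import cv2
a=cv2.imread("pics/top0.png"); cv2.imwrite("pics/topc.png",cv2.resize(a[110:290,240:430],None,fx=3.15,fy=3.15,interpolation=cv2.INTER_CUBIC))
E
```

```text
(no output)
```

View pics/top0.png

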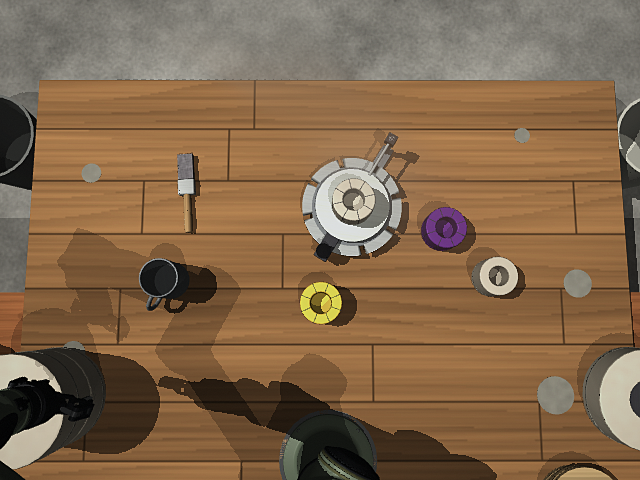

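View pics/topc.png

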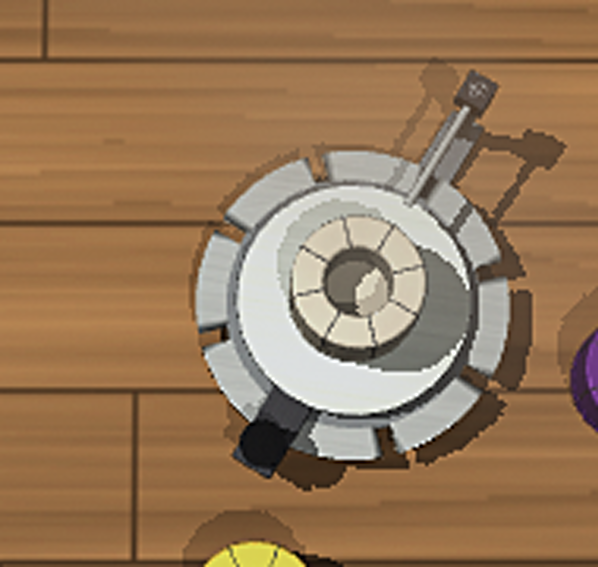

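View pics/scene0.png

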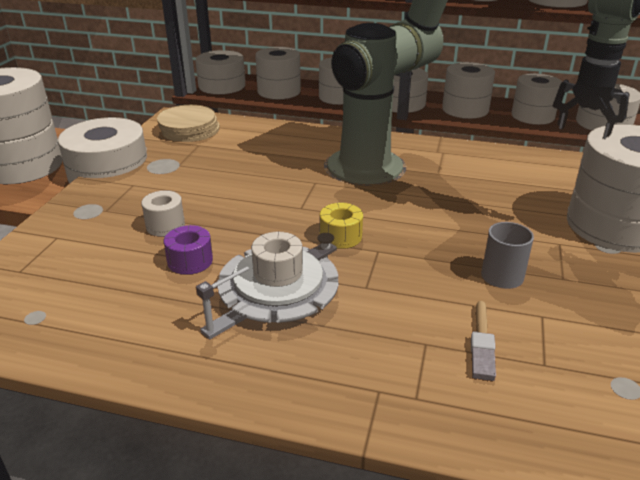

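```bash
cat > h.py <<'E'
from cell import bot
import numpy as np, cv2
from scipy.optimize import least_squares
from scipy.spatial.transform import Rotation as R
C=bot.calibration("top"); K=C["mtx"]; E=C["extrinsics"]
def proj(p):
    p=np.atleast_2d(p); q=p@E[:3,:3].T+E[:3,3]; q=q@K.T; return q[:,:2]/q[:,2:]
def back(uv,z):
    d=E[:3,:3].T@np.linalg.inv(K)@np.array([uv[0],uv[1],1.]); o=-E[:3,:3].T@E[:3,3]
    return o+d*(z-o[2])/d[2]
E
python3 - <<'E'
from h import *
s=3.15; f=lambda x,y:((x+.5)/s-.5+240,(y+.5)/s-.5+110)
nt=[f(*p) for p in [(208,335),(235,225),(318,163),(490,272),(470,380),(388,447)]]
cap=f(265,439)
P=[back(u,.04)[:2] for u in nt]; cp=back(cap,.079)[:2]
print(np.round(P,4),cp)
def res(v):
    cx,cy,ph=v; out=[]
    for p in P:
        a=np.arctan2(p[1]-cy,p[0]-cx); k=round((a-ph)/(np.pi/4))
        t=ph+k*np.pi/4; out+=[p[0]-cx-.117*np.cos(t),p[1]-cy-.117*np.sin(t)]
    out+=[2*(cp[0]-cx-.134*np.cos(ph)),2*(cp[1]-cy-.134*np.sin(ph))]
    return out
c0=np.mean([P[0]],axis=0)
cc=back(f(355,300),.056)[:2]; ph0=np.arctan2(*(cp-cc)[::-1])
r=least_squares(res,[*cc,ph0]); cx,cy,ph=r.x; print(r.x,np.round(r.fun*1000,1))
im=cv2.imread("pics/top0.png")[110:290,240:430]; im=cv2.resize(im,None,fx=s,fy=s,interpolation=cv2.INTER_CUBIC)
def circ(x,y,z,rad,col):
    t=np.linspace(0,6.283,100); q=proj(np.c_[x+rad*np.cos(t),y+rad*np.sin(t),0*t+z])
    cv2.polylines(im,[np.int32((q-[240,110])*s)],True,col,1)
circ(cx,cy,.04,.122,(0,0,255));circ(cx,cy,.056,.09,(0,255,0));circ(cx+.134*np.cos(ph),cy+.134*np.sin(ph),.079,.018,(255,0,255))
for k in range(8):
    t=ph+k*np.pi/4; circ(cx+.118*np.cos(t),cy+.118*np.sin(t),.04,.004,(255,255,0) if k!=1 else (0,0,255))
cv2.imwrite("pics/fit.png",im)
print("yellow",back((321,300),.066),"rot",bot.read_tool_rot(),bot.read_position(),R.from_quat(np.roll(bot.read_tool_rot(),-1)).as_matrix().round(2))
E
```

```text
[[ 0.5802  0.0528]
 [ 0.6673  0.0319]
 [ 0.7171 -0.0332]
 [ 0.6298 -0.1665]
 [ 0.5448 -0.1495]
 [ 0.4928 -0.0856]] [0.49444624 0.00921403]
[ 0.60631491 -0.05989714  2.57902023] [-0.3 -1.4 -1.4 -7.1 -3.3  0.9 -2.4  7.5  0.9  9.4  0.6  0.2  3.  -4.7]
yellow [0.37577313 0.01588213 0.066     ] rot [ 0.58039052 -0.58037185 -0.4039289   0.40392674] [0.19105999 0.51576969 0.2102969 ] [[ 0.35 -0.   -0.94]
 [ 0.94  0.    0.35]
 [ 0.   -1.    0.  ]]
```

View pics/fit.png

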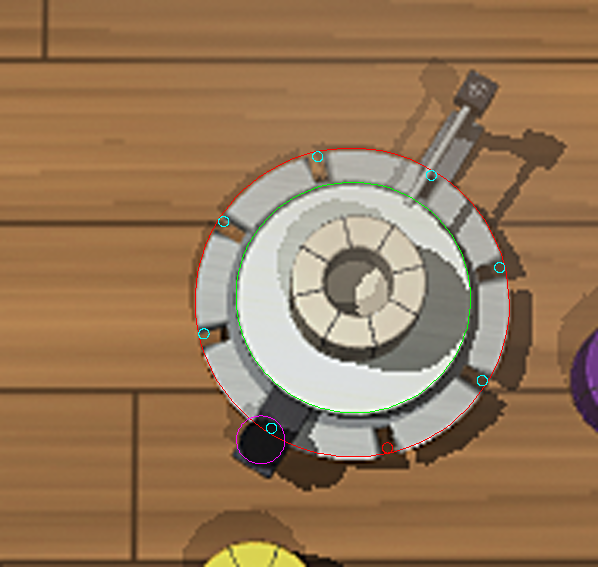

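Look-alikes: the plunger cap is the black disc at (323,250). The other dark things nearby are the scriber post top (391,138), the yellow mould (321,303), the purple mould (446,229) and the jug (158,279). The next notch anticlockwise (towards the lower right) is the gap at (363,252). The moulds at (321,303), (446,229) and (498,275) are not on the table. Next I'll hover over the cap and check with a wrist crop.

```bash
cat >> h.py <<'E'
CX,CY,PH=0.6063,-0.0599,2.583
def rot(a): # jaws tangential at table angle a
    x=np.array([-np.sin(a),np.cos(a),0]); y=np.array([0,0,-1.]); return np.c_[x,y,np.cross(x,y)]
def quat(M): return np.roll(R.from_matrix(M).as_quat(),1)
def cap(th,z): return np.array([CX+.134*np.cos(PH+th),CY+.134*np.sin(PH+th),z])
E
python3 - <<'E'
from h import *
for fl in(0,np.pi):
  for th in(0,.4,.8):
    j=bot.solve_ik(cap(th,.066),quat(rot(PH+th+fl))); print(fl,th,None if j is None else np.round(j,2))
fl=min((0,np.pi),key=lambda f:9 if (j:=bot.solve_ik(cap(.4,.066),quat(rot(PH+.4+f)))) is None else abs(j[5]))
print(fl)
bot.set_gripper(0.0)
bot.move_pose(cap(0,.19),quat(rot(PH+fl)))
print(bot.read_clock(),bot.read_position(),bot.read_gripper_width(),bot.read_ft_force())
im=bot.camera("wrist"); cv2.imwrite("pics/w1.png",im[:,:,::-1])
c=bot.calibration("wrist"); H=c["hand_eye"]; M=R.from_quat(np.roll(bot.read_tool_rot(),-1)).as_matrix(); p=bot.read_position()
def pw(P):
    t=(np.array(P)-p)@M; q=(t-H[:3,3])@H[:3,:3]; q=c["mtx"]@q; return np.round(q[:2]/q[2],1)
print("cap",pw(cap(0,.079)),"notch",pw([CX+.118*np.cos(PH+np.pi/4),CY+.118*np.sin(PH+np.pi/4),.04]),"ctr",pw([CX,CY,.056]))
im=bot.camera("top"); cv2.imwrite("pics/t1.png",im[:,:,::-1])
E
```

```text
0 0 [-0.13  0.38 -0.54  0.66  0.   -2.71]
0 0.4 [-0.24  0.35 -0.58  0.64  0.    3.06]
0 0.8 [-0.34  0.36 -0.56  0.65  0.    2.56]
3.141592653589793 0 [-0.13  0.38 -0.54  0.66  0.    0.43]
3.141592653589793 0.4 [-0.24  0.35 -0.58  0.64  0.   -0.08]
3.141592653589793 0.8 [-0.34  0.36 -0.56  0.65  0.   -0.58]
3.141592653589793
3.725 [0.49264993 0.01188878 0.19004272] 0.0035649978650335134 [-0.42003893 -0.09149498  0.08368703]
cap [311.  222.5] notch [228.5 259.1] ctr [310.6 338.6]
```

View pics/w1.png

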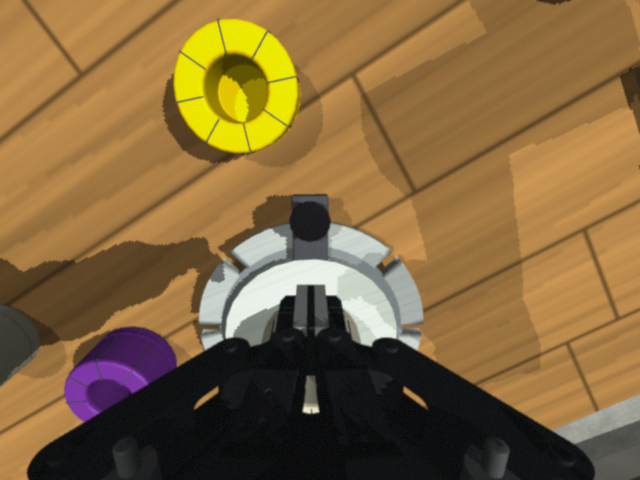

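The wrist view shows the cap at (310,221), against a predicted (311,222). The next notch is at about (230,258), against a predicted (228,259). The fit is good to about 1 mm, so I'll press.

```bash
python3 - <<'E'
from h import *
bot.move_linear(cap(0,.095),speed=.15)
f0=bot.read_ft_force()
hit=bot.move_linear(cap(0,.072),speed=.02,until_force=1.5); print(hit,bot.read_position(),bot.read_ft_force()-f0)
bot.move_linear(cap(0,.066),speed=.03); print(bot.read_position(),bot.read_ft_force()-f0)
for th in np.arange(1,8)*.1:
    bot.move_linear(cap(th,.066),speed=.06,rotation=quat(rot(PH+th+np.pi)))
    print(round(th,2),bot.read_position().round(4),(bot.read_ft_force()-f0).round(2))
im=bot.camera("top"); cv2.imwrite("pics/t2.png",im[:,:,::-1])
im=bot.camera("wrist"); cv2.imwrite("pics/w2.png",im[:,:,::-1])
im=bot.camera("scene"); cv2.imwrite("pics/s2.png",cv2.resize(im[180:350,170:400,::-1],None,fx=3,fy=3))
print(bot.read_clock())
E
```

```text
False [0.49278291 0.01113118 0.07211901] [ 1.01550266 -0.12998109  0.90603447]
[0.49235158 0.01118296 0.06568537] [0.81267927 0.81179744 0.92529369]
0.1 [ 0.4863 -0.0006  0.0661] [0.92 0.57 1.72]
0.2 [ 0.4811 -0.0127  0.0661] [ 1.11 -0.03  1.5 ]
0.3 [ 0.477  -0.0253  0.0661] [0.99 0.01 1.85]
0.4 [ 0.4742 -0.0384  0.066 ] [0.97 1.22 0.34]
0.5 [ 0.4726 -0.0517  0.066 ] [1.24 0.44 1.36]
0.6 [ 0.4724 -0.065   0.066 ] [1.58 0.65 0.35]
0.7 [ 0.4736 -0.0784  0.066 ] [1.06 0.74 0.44]
9.0333
```

View pics/w2.png

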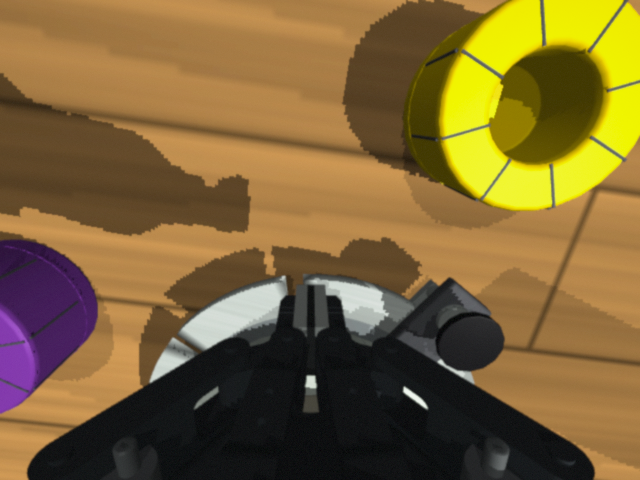

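View pics/s2.png

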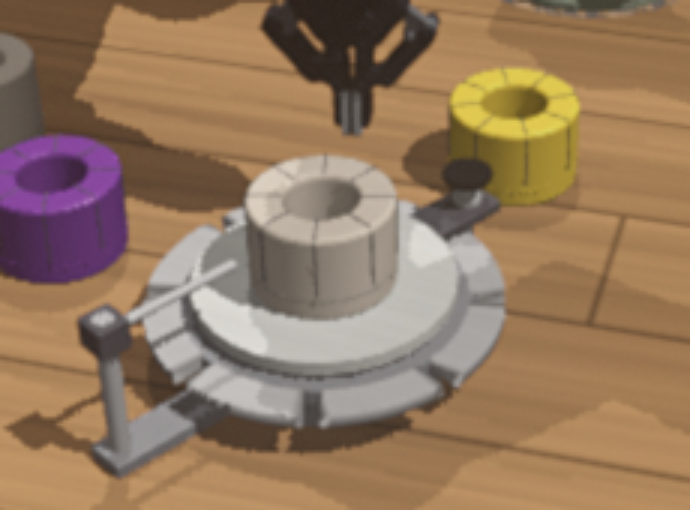

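```bash
python3 - <<'E'
from h import *
p=bot.read_position(); print(p)
c=bot.calibration("scene"); 
def ps(P):
    q=c["mtx"]@(c["extrinsics"][:3,:3]@P+c["extrinsics"][:3,3]); return q[:2]/q[2]
print("tcp scene",ps(p),(ps(p)-[170,180])*3,"cap0",(ps(cap(0,.079))-[170,180])*3,"ctr",(ps(np.array([CX,CY,.122]))-[170,180])*3)
print("tcp top",proj(p))
c2=bot.calibration("wrist"); H=c2["hand_eye"]; M=R.from_quat(np.roll(bot.read_tool_rot(),-1)).as_matrix(); print(H.round(3),M.round(3))
def pw(P):
    t=(np.array(P)-p)@M; q=(t-H[:3,3])@H[:3,:3]; q=c2["mtx"]@q; return np.round(q[:2]/q[2],1)
print("wrist: tcp",pw(p),"cap",pw(cap(0,.079)),"ctr",pw([CX,CY,.122]))
print(bot.solve_ik(p,quat(M)),bot.read_joint_positions())
E
python3 - <<'E'
import cv2
a=cv2.imread("pics/t2.png"); cv2.imwrite("pics/t2c.png",cv2.resize(a[110:330,240:460],None,fx=2.7,fy=2.7,interpolation=cv2.INTER_CUBIC))
E
```

```text
[ 0.4734757  -0.07830552  0.06596039]
tcp scene [288.11821445 231.28846006] [354.35464334 153.86538019] cap0 [466.61197052 170.68703578] ctr [318.44955937 194.59280998]
tcp top [[360.74543203 258.43445677]]
[[ 1.    -0.     0.001 -0.001]
 [-0.001 -0.321  0.947 -0.163]
 [ 0.    -0.947 -0.321  0.083]
 [ 0.     0.     0.     1.   ]] [[-0.14 -0.   -0.99]
 [ 0.99  0.   -0.14]
 [ 0.   -1.    0.  ]]
wrist: tcp [312.6 282.6] cap [473.1 346.8] ctr [312.  568.9]
[-3.18000516e-01  3.55899568e-01 -5.69324292e-01  6.45859393e-01
  1.88551373e-04 -4.58873958e-01] [-3.18000516e-01  3.55899568e-01 -5.69324292e-01  6.45859393e-01
  1.88551373e-04 -4.58873958e-01]
```

View pics/t2c.png

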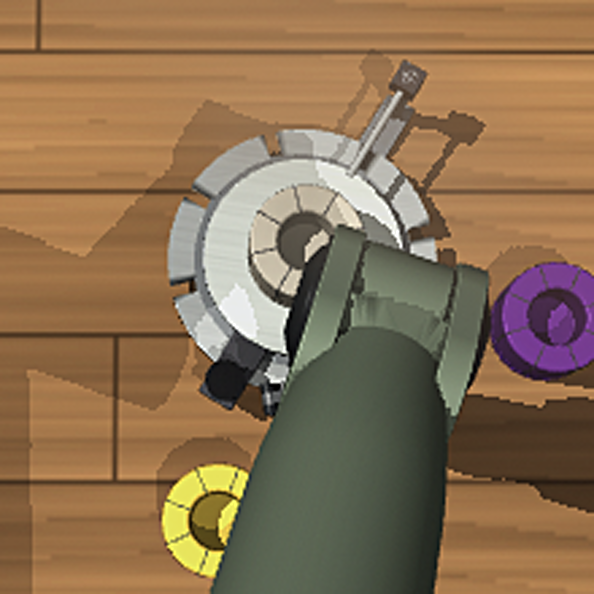

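The wrist frame at (310,285) and the scene crop at (350,130) show the tip about 14 mm higher than the reported TCP. The tip passed over the cap, and the cap and table are still in the starting notch. I'll lift, go back, and find contact by force instead.

```bash
python3 - <<'E'
from h import *
bot.move_linear(cap(.7,.11),speed=.2)
bot.move_linear(cap(0,.11),speed=.15,rotation=quat(rot(PH+np.pi)))
bot.move_linear(cap(0,.075),speed=.1); bot.wait(.2)
fs=np.array([bot.read_ft_force() for _ in range(8)]); print(fs.mean(0),fs.std(0))
hit=bot.move_linear(cap(0,.045),speed=.02,until_force=2.7); p=bot.read_position(); print(hit,p)
bot.wait(.1); f=np.mean([bot.read_ft_force() for _ in range(8)],0); print(f, bot.read_clock())
im=bot.camera("scene"); cv2.imwrite("pics/s3.png",cv2.resize(im[180:350,170:400,::-1],None,fx=3,fy=3))
im=bot.camera("wrist"); cv2.imwrite("pics/w3.png",im[:,:,::-1])
E
```

```text
[-0.00580672 -0.2559126  -0.08469041] [0.00000000e+00 5.55111512e-17 1.38777878e-17]
True [0.49249263 0.01113426 0.05448142]
[ 0.93203074 -0.1650104   3.02965749] 12.0417
```

View pics/s3.png

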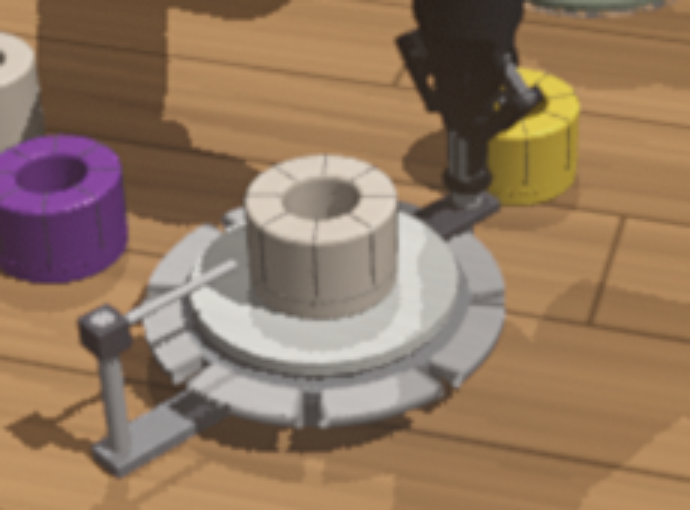

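View pics/w3.png

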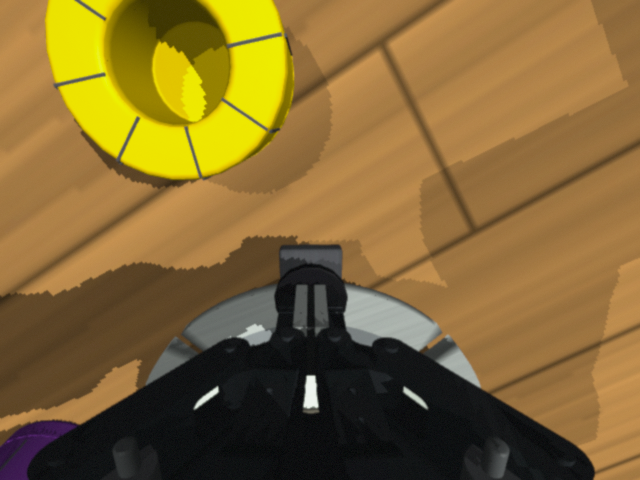

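```bash
python3 - <<'E'
from h import *
for z in (.051,.048,.045,.043,.041):
    bot.move_linear(cap(0,z),speed=.03); bot.wait(.05)
    fz=bot.read_ft_force()[2]; print(z,bot.read_position()[2],fz)
    if fz>8.5: break
im=bot.camera("scene"); cv2.imwrite("pics/s4.png",cv2.resize(im[180:350,170:400,::-1],None,fx=3,fy=3))
print(bot.read_clock())
E
```

```text
0.051 0.05092983749809552 4.0793108431296705
0.048 0.0480022081123712 5.07829735736962
0.045 0.04511170452324133 6.588406517283694
0.043 0.04384225046825578 11.335239177278043
13.4083
```

View pics/s4.png

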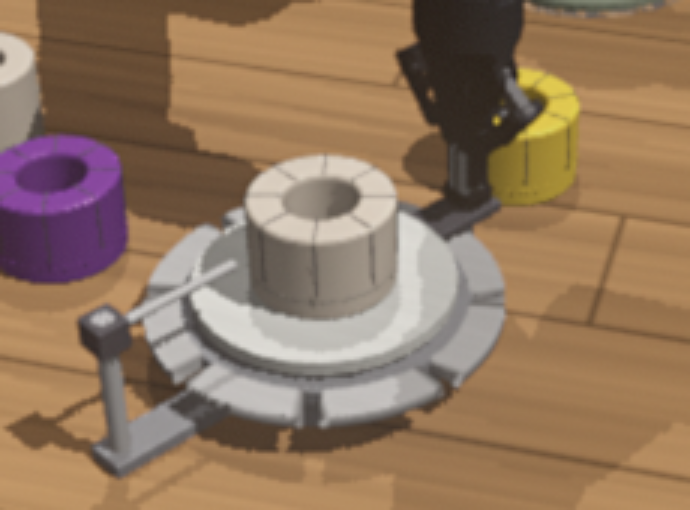

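```bash
python3 - <<'E'
from h import *
for th in np.arange(1,8)*.1:
    bot.move_linear(cap(th,.044),speed=.06,rotation=quat(rot(PH+th+np.pi)))
    print(round(th,2),bot.read_position().round(4),bot.read_ft_force().round(2))
im=bot.camera("scene"); cv2.imwrite("pics/s5.png",cv2.resize(im[180:350,170:400,::-1],None,fx=3,fy=3))
im=bot.camera("wrist"); cv2.imwrite("pics/w5.png",im[:,:,::-1])
print(bot.read_clock())
E
```

```text
0.1 [ 0.4861 -0.001   0.0443] [-0.91 -0.41  6.03]
0.2 [ 0.481  -0.0134  0.0443] [-1.12 -0.2   5.82]
0.3 [ 0.4771 -0.0263  0.0444] [ 0.04 -1.22  5.24]
0.4 [ 0.4745 -0.0395  0.0444] [-0.24 -0.77  5.23]
0.5 [ 0.4733 -0.0528  0.0445] [ 0.12 -0.34  6.1 ]
0.6 [ 0.4733 -0.0663  0.0445] [ 0.15 -0.74  6.3 ]
0.7 [ 0.4747 -0.0796  0.0445] [0.75 0.13 5.26]
16.1333
```

View pics/s5.png

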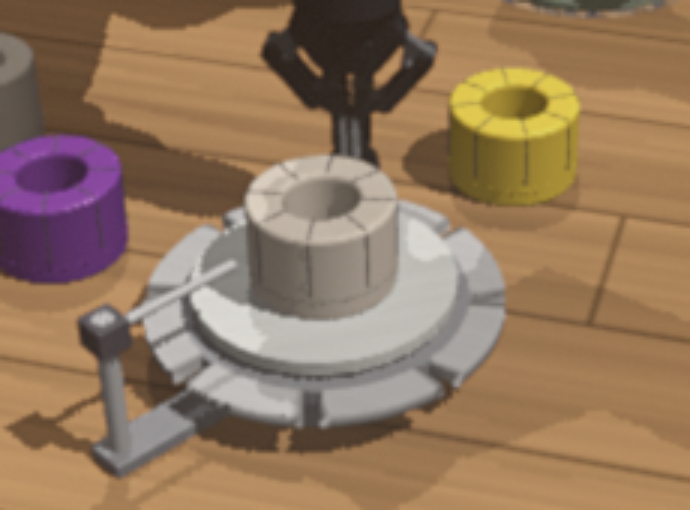

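View pics/w5.png

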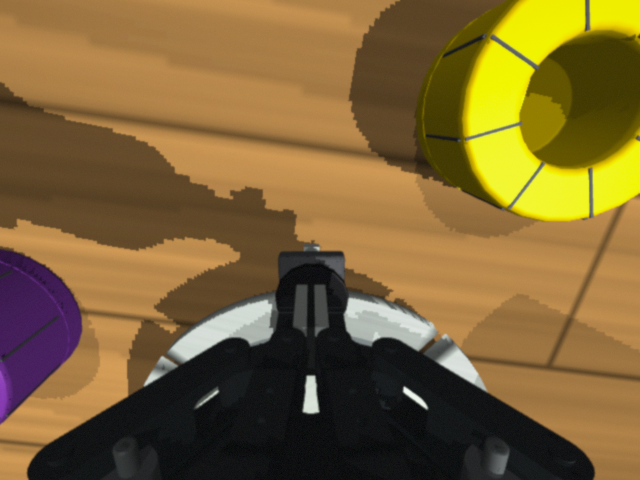

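```bash
python3 - <<'E'
from h import *
def q(th): return quat(rot(PH+th+np.pi))
def ang():
    p=bot.read_position(); return np.arctan2(-(p[1]-CY),-(p[0]-CX))+np.pi-PH
print(ang())
th=.780
bot.move_linear(cap(.75,.044),speed=.05,rotation=q(.75)); bot.move_linear(cap(th,.0445),speed=.03,rotation=q(th)); print(ang())
for z in (.048,.050,.052,.054,.056,.058,.060):
    bot.move_linear(cap(th,z),speed=.03); bot.wait(.05); print(z,bot.read_position()[2].round(4),bot.read_ft_force().round(2))
im=bot.camera("scene"); cv2.imwrite("pics/s6.png",cv2.resize(im[180:350,170:400,::-1],None,fx=3,fy=3))
im=bot.camera("wrist"); cv2.imwrite("pics/w6.png",im[:,:,::-1])
print(bot.read_clock())
E
```

```text
0.7064992764910167
0.7865534022542815
0.048 0.0485 [2.12 0.32 3.77]
0.05 0.0502 [2.25 0.24 3.26]
0.052 0.052 [2.67 0.22 3.8 ]
0.054 0.0539 [ 0.9  -0.04  2.7 ]
0.056 0.0558 [ 0.35 -0.3   3.61]
0.058 0.0578 [-0.85  0.12  1.76]
0.06 0.0599 [-0.91 -0.26 -0.31]
18.9167
```

View pics/w6.png

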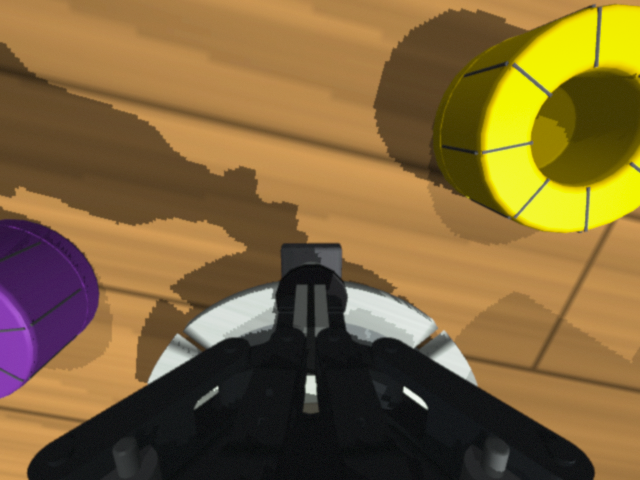

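Contact force lasted until z≈0.058, which is the fully-up height, so the tooth has dropped into the notch. I'll retreat and verify.

```bash
python3 - <<'E'
from h import *
bot.move_linear(cap(.78,.19),speed=.15)
p=bot.read_position();M=R.from_quat(np.roll(bot.read_tool_rot(),-1)).as_matrix()
im=bot.camera("wrist"); cv2.imwrite("pics/w7.png",im[:,:,::-1])
c=bot.calibration("wrist"); H=c["hand_eye"]
def pw(P):
    t=(np.array(P)-p)@M; q=(t-H[:3,3])@H[:3,:3]; q=c["mtx"]@q; return np.round(q[:2]/q[2],1)
for th in(.735,.785,.835): print(th,"up",pw(cap(th,.079)),"down8",pw(cap(th,.071)))
im=bot.camera("scene"); cv2.imwrite("pics/s7.png",cv2.resize(im[180:350,170:400,::-1],None,fx=3,fy=3))
c=bot.calibration("scene")
for z in(.079,.071):
    q=c["mtx"]@(c["extrinsics"][:3,:3]@cap(.785,z)+c["extrinsics"][:3,3]); print(z,(q[:2]/q[2]-[170,180])*3)
print(bot.read_clock())
E
python3 -c "
import cv2;a=cv2.imread('pics/w7.png');cv2.imwrite('pics/w7c.png',cv2.resize(a[160:320,210:420],None,fx=3.5,fy=3.5))"
```

```text
0.735 up [318.1 224.3] down8 [317.9 221.6]
0.785 up [310.3 224.2] down8 [310.3 221.5]
0.835 up [302.5 224.4] down8 [302.7 221.7]
0.079 [337.53764269 138.27060928]
0.071 [337.91677077 147.48550686]
20.0333
```

View pics/w7c.png

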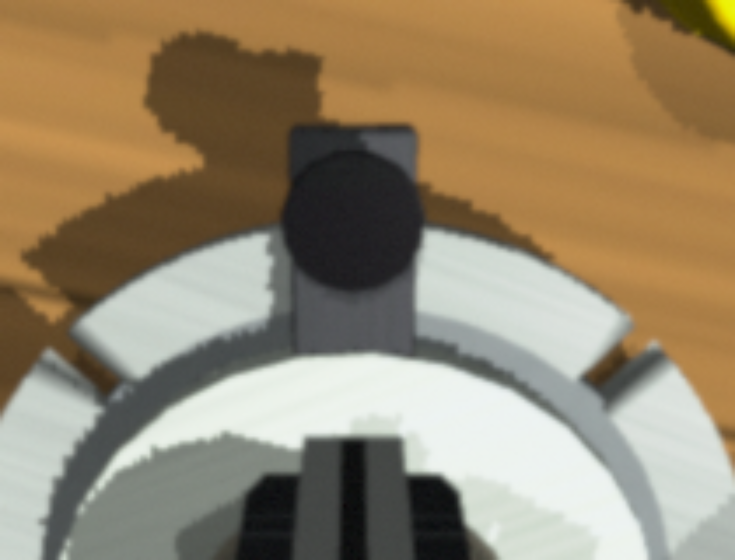

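View pics/s7.png

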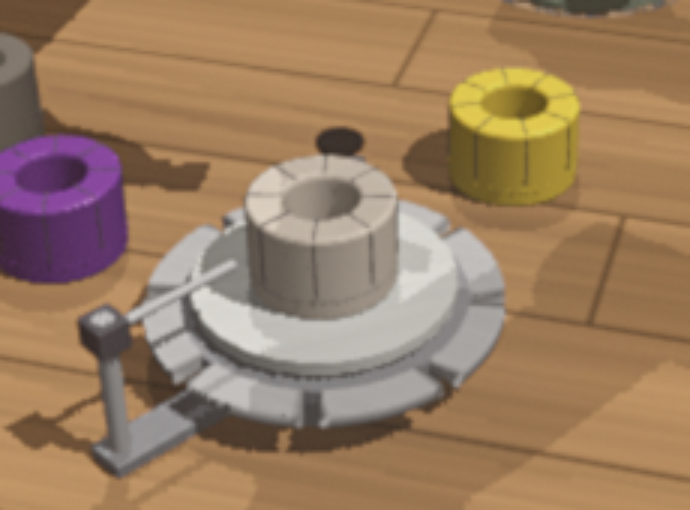

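In the wrist crop the cap is at full-frame (311,223), which is th≈0.78, midway between its neighbouring notches. In the scene crop it is at (340,142), with the same +4 px offset as before the job, so it is fully up. The mould is in place. I'll hand in.

```bash
python3 - <<'E'
from cell import bot
print(bot.close_job())
E
```

```text
the job is handed in; nothing more can be done
None
```

I pressed the plunger to its end stop and turned the table anticlockwise by friction on the cap to the next notch. I then let the plunger up and backed the arm off. The job was handed in at about 20 s on the robot's clock.

**Last checks**
- **Plunger up:** as I lifted, the fingertip felt the spring until the same height as first contact, so the plunger is fully up.
- **Locked in the next notch:** the wrist picture puts the cap at about +0.78 rad, midway between the neighbouring notches. The scene picture shows it at its fully-up height.
- **Surroundings:** the mould is still in the middle of the table. The scriber, the purple and yellow moulds and the spare mould look undisturbed in that picture. The jug and brush were outside it, but the arm touched nothing except the cap.

**One thing went wrong:** the first press did not reach the cap. The real fingertip sits about 20 mm behind the reported TCP. That pass swept through the air without moving anything, and I repeated it using the force reading to find contact.

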